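# Put empty reels and cores away on their spindles

### The job

Put the empties away on the two spindle stands. The three white flanged reels go over the thin spindle on the square foot, the largest at the bottom, the medium one on it and the smallest on top; the two plain cardboard cores go over the thick spindle on the round foot, the larger one below and the smaller on top. Every piece must lie flat and fully down, and leave the two steel dies and the round tin standing where they are.

Things in the scene. Friction and masses are not known exactly. Their poses are not given: they have to be found in the camera images.
- reel_large: White plastic flanged reel, empty, lying flat: two round flanges with six grey windows each, 4 mm thick, on a narrower 31 mm hub with a through bore of 20 mm. Flange diameter 66 mm, height 18 mm, about 90 g. Origin: centre of its underside; z up along the bore. May be gripped across the flange rims at any yaw.
- reel_medium: White plastic flanged reel, empty, lying flat: two round flanges with six grey windows each, 4 mm thick, on a narrower 31 mm hub with a through bore of 20 mm. Flange diameter 54 mm, height 18 mm, about 70 g. Origin: centre of its underside; z up along the bore. May be gripped across the flange rims at any yaw.
- reel_small: White plastic flanged reel, empty, lying flat: two round flanges with six grey windows each, 4 mm thick, on a narrower 31 mm hub with a through bore of 20 mm. Flange diameter 42 mm, height 18 mm, about 50 g. Origin: centre of its underside; z up along the bore. May be gripped across the flange rims at any yaw.
- core_large: Plain brown cardboard core, a short straight tube without flanges, standing on end: outer diameter 62 mm, bore 34 mm through, height 24 mm, about 60 g. Origin: centre of its underside; z up along the bore. May be gripped across the outside at any yaw.
- core_small: Plain brown cardboard core, a short straight tube without flanges, standing on end: outer diameter 46 mm, bore 34 mm through, height 24 mm, about 30 g. Origin: centre of its underside; z up along the bore. May be gripped across the outside at any yaw.
- stand_square: Fixed stand with a dark steel square foot, 80 x 80 mm and 10 mm thick, and one bright upright steel spindle in the middle, 10 mm in diameter; its top is 67 mm above the table and the last 9 mm taper to 5 mm. Origin: centre of the foot's underside, on the table; the spindle is on its z axis, x and y are along the foot's sides. For the reels: stacked undersides lie 10, 28 and 46 mm above the origin.
- stand_round: Fixed stand with a dark steel round foot, 84 mm in diameter and 10 mm thick, and one thick bright upright steel spindle in the middle, 24 mm in diameter; its top is 60 mm above the table and the last 7 mm taper to 14 mm. Origin: centre of the foot's underside, on the table; the spindle is on its z axis. For the cores: stacked undersides lie 10 and 34 mm above the origin.
- die_tall: Loose steel press die, 25 mm in diameter with a 14 mm stem, 36 mm tall, standing upright; leave it alone. Origin: centre of its underside.
- die_short: Loose steel press die, 25 mm in diameter with an 18 mm boss, 22 mm tall, standing upright; leave it alone. Origin: centre of its underside.
- tin: Loose round closed brass-coloured metal tin, 66 mm in diameter and 28 mm tall; leave it alone. Origin: centre of its underside.

How it is judged:
At the end, for the whole second after the job is handed in: Reels large, medium, small from the bottom on the thin spindle (undersides 10, 28, 46 mm above the table), cores large, small on the thick one (10, 34 mm): each within 3 mm of that height and 8 mm of the spindle axis, flat within 0.1 rad, at rest (horizontal distance between each of reel_large, reel_medium, reel_small and stand_square below 0.008 m and z of reel_large in the frame of stand_square between 0.007 and 0.013 m and angle between each of reel_large, reel_medium, reel_small, core_large, core_small's own z axis and vertical below 0.1 rad and linear speed of each of reel_large, reel_medium, reel_small, core_large, core_small below 0.02 m/s and z of reel_medium in the frame of stand_square between 0.025 and 0.031 m and z of reel_small in the frame of stand_square between 0.043 and 0.049 m and horizontal distance between each of core_large, core_small and stand_round below 0.008 m and z of core_large in the frame of stand_round between 0.007 and 0.013 m and z of core_small in the frame of stand_round between 0.031 and 0.037 m); the robot touches nothing.
It fails at once if tall die pushed more than 20 mm or knocked over (distance of die_tall from where it was at the start of the episode above 0.02 m or angle between die_tall's own z axis and vertical above 0.5 rad).
It fails at once if short die pushed more than 20 mm or knocked over (distance of die_short from where it was at the start of the episode above 0.02 m or angle between die_short's own z axis and vertical above 0.5 rad).
It fails at once if tin pushed more than 20 mm or knocked over (distance of tin from where it was at the start of the episode above 0.02 m or angle between tin's own z axis and vertical above 0.5 rad).
It also fails if it takes over 128 s, if anything falls off the work surface, if the arm or the gripper's body presses on something with over 40 N, if the wrist force passes 120 N, or if a joint passes its speed limit or range.

### The arm

A 7-joint arm with a two-finger parallel gripper is mounted at the origin on the work surface. World frame = base frame: x ahead of the robot, y to its left, z up, the work surface at z = 0. Lengths are in m, angles in rad, forces in N, time in s.
With the tool pointing down it reaches from about 0.35 to 0.9 m from the base axis. Payload 8.1 kg.
Tool frame: the origin (TCP) lies on the front face of the gripper's body, between the roots of the fingers; the fingertips stand 66 mm ahead of it and the grasp point (between the pads) lies 47 mm ahead of it (arm.finger_overhang is the distance from the TCP to the fingertips, in m); z points along the fingers, y is the line along which they close (so a half turn about z gives the same grasp; the last joint's range is limited). The gripper opens to 92 mm and grips with 3 to 60 N. Pads are 19 mm wide; open, the fingers measure 130 mm over their backs; the gripper's body (75 mm by 190 mm) begins 47 mm behind the grasp point.
Start: joints at [1.039, 0.434, 0.025, 1.573, -0.012, 1.134, -0.075], TCP at [0.26, -0.568, 0.292] pointing down, gripper open.
Joint ranges: [-2.62, 2.62], [-0.44, 2.09], [-1.27, 1.32], [0.08, 2.57], [-1.32, 4.46], [0.12, 2], [-2.74, 2.74]. Speed limits (rad/s): [2.22, 2.22, 3.01, 3.01, 3.14, 3.14, 3.14].

### API

Orientations are given as a rotation vector (axis times angle).
In Python, from cell import readout, cams, workorder, spotter, arm gives the robot as it stands.
- The arm moves only by the tool drive_effector, called after ">>>" as name(argument=value, ...), one argument or row to a line, values as JSON. Schema: {"type":"object","properties":{"ticks":{"type":"array","items":{"type":"number"},"minItems":5,"maxItems":50},"squeeze":{"type":"number"},"only":{"type":"string"},"quiet":{"type":"boolean"},"lines":{"type":"string"}},"required":["ticks"],"additionalProperties":false}. ticks is one flat list of numbers that holds 1 to 10 rows one after another, with no inner brackets; each row has 5 numbers: dx, dy, dz in m, then a turn about the tool's z in rad, then the opening from 0.0 (shut) to 1.0 (fully open); each row shifts and turns the commanded pose from where the row before left it, along the tool's axes as they then stand; what a row does not reach is not made up. A row lasts 1/10 s, in which the tool goes at most 0.05 m and 0.15 rad, less where a joint would pass 70% of its speed; a pose out of reach is approached as far as the arm can. The fingers move at their own pace and stop on an object; squeeze is the grip in N (left out, the last holds). Time passes only in rows, so rows that do not move let the fingers close. The tool returns the time, the measured TCP pose, the force, the opening and the grip force at its end. only (a regular expression) keeps the lines of the reply that match it, lines (a string "A,B") keeps lines A to B, and quiet returns only ok. Input that does not fit is refused with a message, and nothing moves.
- readout.observe(): the state, without advancing time (a new reading comes with each control period).
- cams.get_image(name): name is "scene" or "top"; returns a dict with "image" (480x640x3 uint8, blue, green, red), "fx", "fy", "cx", "cy" (pixels), "cam_to_world" (4x4, takes a point from camera to world coordinates). Camera axes: x right, y down, z forward; pixel columns grow to the right and rows downward; lengths in m; the calibration is good to about 2 mm. A picture is of the moment at which its call begins. There is no depth.
- workorder.sign_off(): hands the job in; it is judged then, once.
Trained networks look in a picture, given as the dict that the camera call returned (one of the last four; its "shot" number tells which), for a name from the list of things; names that differ only in an ending like _2 or _b are one class to them, and where a whole thing is asked for, a point or a joint stands for the part that bears it (a point fixed in the world has none). Each returns a list of dicts, best first, with "score" (0 to 1); they miss things now and then, are a little off and sometimes report something else, mostly with a low value. They report only what shows in the picture. A call takes as long as a camera call.
- spotter.boxes_of(picture, name): "centre" ([x, y, z] in m, in the coordinates of the camera as it stood for that picture, good to about 4 mm: the middle of the surface that is visible of it).
The state is a dict: "clock": time; "joints": joint angles; "dq": joint speeds; "joint_efforts": joint torques, N m; "position": TCP position; "ee_rot": TCP orientation; "force": force on the tool from outside, world axes, zero at the start; "ft_torque": the same for the moment, N m; "width": opening from 0.0 (shut) to 1.0 (fully open); "gripper_force": force on a finger pad.
Only numpy, scipy, OpenCV 4.12 (cv2) and the standard library are available. Lean on these libraries where they do the work, as an engineer would, in place of code of your own. Each camera call takes 0.05 s, during which the arm holds its last target. There are 200 camera calls.

## Working session

There is one attempt and no reset: what is moved stays moved. The work goes in short steps, Python scripts to look and compute and a tool call to move; the robot and the scene stay as the last step left them, time stands still between calls to the robot, and variables do not carry over. Pictures are saved under pics/ and viewed, at most 16 in all, crops included, and the job is handed in when it is done.

```bash
mkdir -p pics
```

Create h.py:
```python
import numpy as np,cv2
from cell import readout,cams,workorder,spotter,arm
def px(p,P):
    c=np.linalg.inv(p["cam_to_world"])@np.append(P,1); return p["fx"]*c[0]/c[2]+p["cx"],p["fy"]*c[1]/c[2]+p["cy"]
def world(p,u,v,z):
    T=np.array(p["cam_to_world"]); d=T[:3,:3]@[(u-p["cx"])/p["fx"],(v-p["cy"])/p["fy"],1]; o=T[:3,3]
    return o+d*(z-o[2])/d[2]
def w(p,c): return (np.array(p["cam_to_world"])@np.append(c,1))[:3]
N="reel_large reel_medium reel_small core_large core_small stand_square stand_round die_tall die_short tin".split()
```

Run:
```python
from h import *
for n in("top","scene"):
    p=cams.get_image(n); cv2.imwrite(f"pics/{n}0.png",p["image"]); print(n,np.round(p["cam_to_world"],3).tolist(),p["fx"])
    for k in N:
        for d in spotter.boxes_of(p,k)[:2]:
            c=w(p,d["centre"]); print(k,round(d["score"],2),c.round(3),np.round(px(p,c)))
s=readout.observe(); print({k:np.round(v,3) for k,v in s.items()})
```

```text
top [[0.028, -0.991, 0.13, 0.482], [-0.999, -0.03, -0.015, -0.001], [0.019, -0.13, -0.991, 0.944], [0.0, 0.0, 0.0, 1.0]] 579.669984108326
reel_large 0.64 [0.45  0.079 0.019] [249. 335.]
reel_large 0.53 [0.529 0.164 0.009] [199. 284.]
reel_medium 0.86 [ 0.462 -0.085  0.017] [353. 330.]
reel_medium 0.54 [0.751 0.063 0.029] [266. 148.]
reel_small 0.82 [0.453 0.263 0.02 ] [131. 330.]
core_large 0.64 [ 0.459 -0.225  0.025] [443. 334.]
core_small 0.9 [0.588 0.003 0.021] [300. 249.]
core_small 0.49 [0.45  0.083 0.018] [247. 335.]
stand_square 0.85 [0.634 0.219 0.009] [168. 218.]
stand_round 0.71 [ 0.639 -0.242  0.013] [451. 223.]
die_tall 0.62 [ 0.525 -0.168  0.012] [405. 292.]
die_tall 0.22 [0.751 0.063 0.026] [266. 148.]
die_short 0.53 [0.527 0.166 0.01 ] [197. 285.]
tin 0.88 [0.752 0.064 0.031] [266. 147.]
tin 0.24 [0.589 0.002 0.024] [301. 248.]
scene [[0.646, 0.487, -0.587, 1.275], [0.763, -0.426, 0.486, -0.554], [-0.013, -0.763, -0.647, 0.754], [0.0, 0.0, 0.0, 1.0]] 576.5520317260325
reel_large 0.76 [0.46  0.081 0.014] [302. 189.]
reel_medium 0.72 [ 0.473 -0.091  0.019] [241. 223.]
re
[... 218 characters left out ...]
4 -0.254  0.006] [226. 321.]
die_tall 0.71 [ 0.534 -0.17   0.018] [225. 255.]
die_short 0.53 [0.536 0.166 0.012] [355. 191.]
tin 0.93 [0.764 0.053 0.027] [395. 262.]
{'clock': np.float64(1.1), 'joints': array([ 1.039,  0.434,  0.025,  1.573, -0.012,  1.134, -0.075]), 'dq': array([-0.   ,  0.001, -0.001, -0.002, -0.   ,  0.002,  0.   ]), 'joint_efforts': array([-1.0000e-03, -6.6768e+01,  9.8300e-01, -3.1481e+01, -6.1000e-02,
        3.3000e-02, -0.0000e+00]), 'position': array([ 0.26 , -0.568,  0.292]), 'ee_rot': array([ 3.07 ,  0.668, -0.   ]), 'force': array([-0.573,  0.057, -0.61 ]), 'ft_torque': array([ 0.008,  0.046, -0.006]), 'gripper_force': np.float64(0.0), 'width': np.float64(0.999)}
```

```bash
ls; ls pics
```

```text
h.py
pics
scene0.png
top0.png
```

View pics/top0.png

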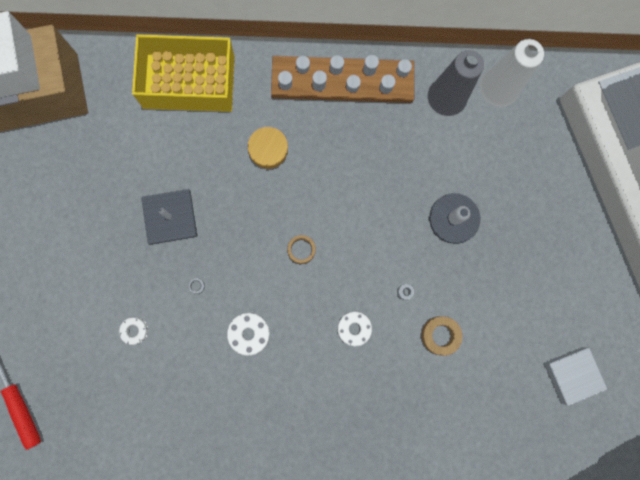

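View pics/scene0.png

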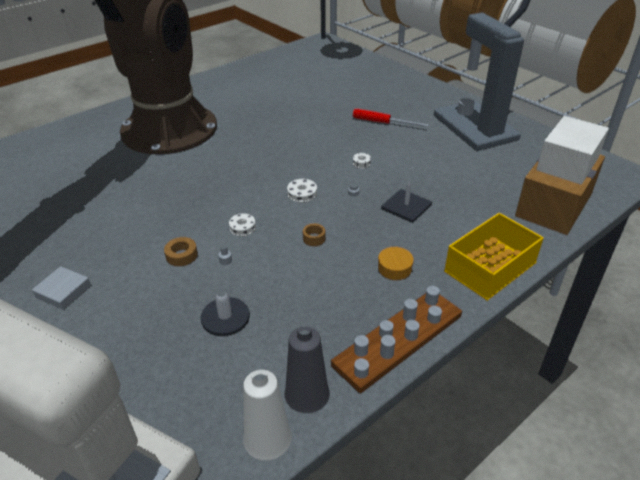

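The top view agrees with the networks: core_large (442,336), reel_medium (355,329), reel_large (248,334), reel_small (132,331), core_small (301,249). The feet are at (168,217) and (455,218), the dies at (406,292) and (196,286), and the tin at (267,148). Next I'll refine these with silhouettes from both cameras.

Add to h.py:
```python
from scipy.optimize import minimize
D=dict(reel_large=(33,18),reel_medium=(27,18),reel_small=(21,18),core_large=(31,24),core_small=(23,24),stand_square=(40,10),stand_round=(42,10),die_tall=(12.5,36),die_short=(12.5,22))
def silh(p,name,c,yaw=0,z0=0,dbg=None):
    r,h=np.array(D[name])/1e3
    img=cv2.GaussianBlur(p["image"],(3,3),0).astype(float); lab=img
    u,v=map(int,px(p,[c[0],c[1],z0+h/2])); s=int(p["fx"]*r/0.9*2.2)+4
    W=lab[max(v-s,0):v+s,max(u-s,0):u+s]; bg=np.median(np.concatenate([W[0],W[-1],W[:,0],W[:,-1]]),0)
    g=W
    if name.startswith("core"): m=(g[...,2]-g[...,0])>25
    elif name.startswith("reel"): m=g.min(2)>bg.max()+40
    else: m=g.max(2)<bg.min()-25
    m=m.astype(np.uint8); cs,_=cv2.findContours(m,cv2.RETR_EXTERNAL,cv2.CHAIN_APPROX_NONE)
    H=cv2.convexHull(max(cs,key=len)).reshape(-1,2).astype(np.float32)
    def cen(H):
        M=cv2.moments(np.float32(H)); return np.array([M["m10"],M["m01"]])/M["m00"],M["m00"]
    a=np.linspace(0,2*np.pi,72,endpoint=False)
    k=np.c_[np.cos(a),np.sin(a)]*r
    if name=="stand_square": k=np.array([[1,1],[1,-1],[-1,-1],[-1,1]])*r
    R=np.array([[np.cos(yaw),-np.sin(yaw)],[np.sin(yaw),np.cos(yaw)]])
    def pred(x): return cen(cv2.convexHull(np.float32([px(p,[*(R@q+x),z]) for q in k for z in(z0,z0+h)])))
    t,ar=cen(H); t=t+[max(u-s,0),max(v-s,0)]
    x=np.array(c[:2])
    for _ in range(4):
        q,pa=pred(x); J=np.c_[pred(x+[.005,0])[0]-q,pred(x+[0,.005])[0]-q]/.005; x=x+np.linalg.solve(J,t-q)
    return x,ar/pa
```

Run:
```python
from h import *
G=dict(reel_large=(.45,.08),reel_medium=(.464,-.086),reel_small=(.454,.262),core_large=(.461,-.226),core_small=(.591,.004),stand_square=(.636,.217),stand_round=(.645,-.246))
P=[cams.get_image(n) for n in("top","scene")]
for k in G:
    for p in P:
        try:x,a=silh(p,k,G[k],.1 if 0 else 0); print(k,x.round(4),round(a,2))
        except Exception as e: print(k,e)
# spindle blow-ups
out=[]
for p in P:
  for k,z in(("stand_square",.04),("stand_round",.035)):
    u,v=map(int,px(p,[*G[k],z])); print(k,u,v); out.append(cv2.resize(p["image"][v-30:v+30,u-40:u+40],(400,300),interpolation=cv2.INTER_CUBIC))
cv2.imwrite("pics/sp.png",np.vstack([np.hstack(out[:2]),np.hstack(out[2:])]))
```

```text
reel_large [0.4518 0.0818] 0.92
reel_large [0.4463 0.0886] 0.63
reel_medium [ 0.4646 -0.0873] 0.9
reel_medium [ 0.4589 -0.0813] 0.6
reel_small [0.4515 0.265 ] 0.77
reel_small [0.4456 0.2721] 0.48
core_large [ 0.4575 -0.2263] 0.91
core_large [ 0.4579 -0.2241] 0.84
core_small [0.5891 0.0019] 0.91
core_small [0.5901 0.0031] 0.81
stand_square [0.6362 0.2185] 0.93
stand_square [0.642  0.2173] 0.85
stand_round [ 0.6483 -0.2479] 0.92
stand_round [ 0.6535 -0.2499] 0.86
stand_square 165 213
stand_round 457 217
stand_square 405 191
stand_round 222 300
```

View pics/sp.png

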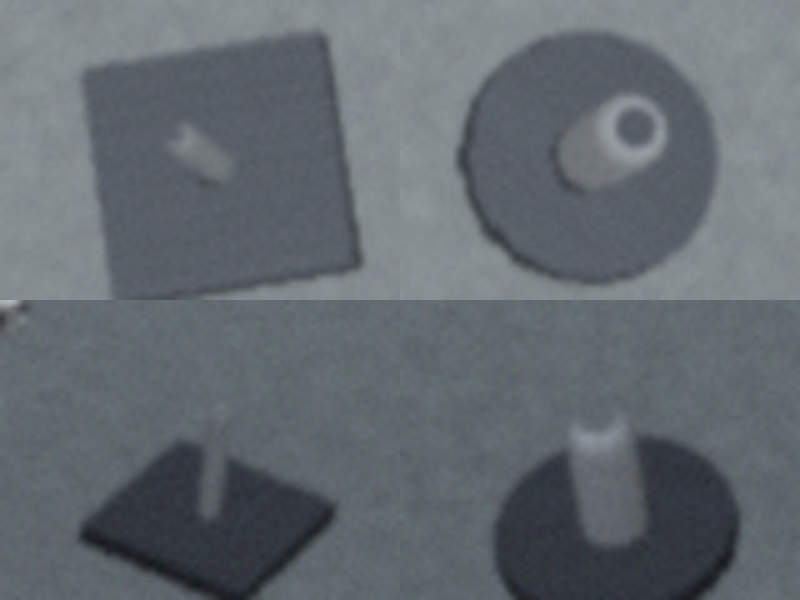

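Crop: the round spindle's top disc is at top px (464,212.4) and the thin tip at (161.5,209.8). In the scene picture the thin tip is at (408,183) and its base at (407,205). Both stands and both spindles are clearly upright. Next I'll triangulate them and refit the reels on the upper flange only.

Run:
```python
from h import *
P=[cams.get_image(n) for n in("top","scene")]
t,s=P
print("round tip top",world(t,464,212.4,.06),"foot",world(t,455.4,218.4,.01),"scene tip",world(s,221.6,294,.06))
print("sq tip top",world(t,161.5,209.8,.067),"scene tip",world(s,408.4,183,.067),"base",world(s,407,205,.01))
# square corners in top (top face): crop px
c=[(83,72),(325,33),(360,265),(115,298)]
print("sq foot top", np.mean([world(t,125+x/5,183+y/5,.01) for x,y in c],0))
for k,g in dict(reel_large=(.45,.08),reel_medium=(.464,-.086),reel_small=(.453,.264)).items():
    for p in P:
        D[k]=(D[k][0],4); 
        x,a=silh(p,k,g,z0=.014); print(k,x.round(4),round(a,2))
for k,g in dict(die_tall=(.525,-.168),die_short=(.53,.166)).items():
    pass
```

```text
round tip top [ 0.64870019 -0.24998465  0.06      ] foot [ 0.64767365 -0.24984309  0.01      ] scene tip [ 0.65310143 -0.24886682  0.06      ]
sq tip top [0.63678162 0.21660317 0.067     ] scene tip [0.64493933 0.21323238 0.067     ] base [0.64615475 0.21497567 0.01      ]
sq foot top [0.63653816 0.21766403 0.01      ]
reel_large [0.4519 0.0814] 0.94
reel_large [0.454  0.0826] 0.83
reel_medium [ 0.4646 -0.0869] 0.91
reel_medium [ 0.4668 -0.0859] 0.82
reel_small [0.4517 0.2633] 0.85
reel_small [0.4534 0.2644] 0.73
```

>>> drive_effector(
  ticks=[0, 0, 0.04, 0.143, 1, 0, 0, 0.04, 0.143, 1, 0, 0, 0.03, 0.1425, 1],
  squeeze=25,
)

```text
clock: 1.6
position: [0.2595, -0.5678, 0.1803]
ee_rot: [-3.141, 0.009, 0.001]
force: [0.5, -0.1, -0.4]
width: 1.0
gripper_force: 0.0
```

>>> drive_effector(
  ticks=[0.022, -0.038, 0, 0, 1, 0.022, -0.038, 0, 0, 1, 0.022, -0.038, 0, 0, 1, 0.022, -0.038, 0, 0, 1, 0.022, -0.038, 0, 0, 1, 0.022, -0.038, 0, 0, 1, 0.022, -0.038, 0, 0, 1, 0.022, -0.038, 0, 0, 1, 0.022, -0.0385, 0, 0, 1, 0, 0, 0, 0, 1],
)

```text
clock: 2.6
position: [0.4614, -0.2195, 0.1824]
ee_rot: [-3.139, -0.015, -0.004]
force: [0.3, -0.4, -1.1]
width: 1.002
gripper_force: 0.0
```

>>> drive_effector(
  ticks=[0, 0, 0.02, 0, 1, 0, 0, 0, 0, 1],
)

```text
clock: 2.8
position: [0.4568, -0.2255, 0.1608]
ee_rot: [-3.141, -0.001, 0.004]
force: [-1.2, -0.4, -0.5]
width: 0.995
gripper_force: 0.0
```

>>> drive_effector(
  ticks=[0.001, 0, 0.04, 0, 1, 0, 0, 0.03, 0, 1, 0, 0, 0.02, 0, 1, 0, 0, 0, 0, 1, 0, 0, 0, 0, 0, 0, 0, 0, 0, 0, 0, 0, 0, 0, 0, 0, 0, 0, 0, 0],
)

```text
clock: 3.6
position: [0.4593, -0.2261, 0.0732]
ee_rot: [3.141, 0.0, 0.002]
force: [-0.1, 0.4, 1.0]
width: 0.704
gripper_force: 0.0
```

>>> drive_effector(
  ticks=[0, 0, 0.002, 0, 0, 0, 0, 0, 0, 0, 0, 0, 0, 0, 0, 0, 0, 0, 0, 0],
)

```text
clock: 4.0
position: [0.4595, -0.2262, 0.0718]
ee_rot: [3.141, 0.001, 0.003]
force: [-2.3, 1.1, 17.8]
width: 0.656
gripper_force: 24.9
```

>>> drive_effector(
  ticks=[0, 0, -0.02, 0, 0, 0, 0, -0.04, 0, 0, 0, 0, -0.03, 0, 0, 0, 0, 0, 0, 0, 0, 0, 0, 0, 0],
)

```text
clock: 4.5
position: [0.459, -0.2259, 0.1608]
ee_rot: [3.141, 0.001, 0.003]
force: [0.7, -0.2, -1.6]
width: 0.659
gripper_force: 24.8
```

Run:
```python
from h import *
P=[cams.get_image(n) for n in("scene","top")]
s=readout.observe();print(s["position"].round(4) if hasattr(s["position"],"round") else s["position"])
o=[]
for p in P:
    u,v=map(int,px(p,[*s["position"][:2],s["position"][2]-.06])); o.append(cv2.resize(p["image"][v-60:v+60,u-80:u+80],(400,300),interpolation=cv2.INTER_CUBIC))
    print(u,v,"core",px(p,[.458,-.2255,.012]))
cv2.imwrite("pics/g1.png",np.hstack(o))
```

```text
[ 0.4581 -0.2256  0.1594]
171 215 core (np.float64(179.63107128316602), np.float64(250.6385092886006))
455 336 core (np.float64(441.03131976201905), np.float64(335.0792405306393))
```

View pics/g1.png

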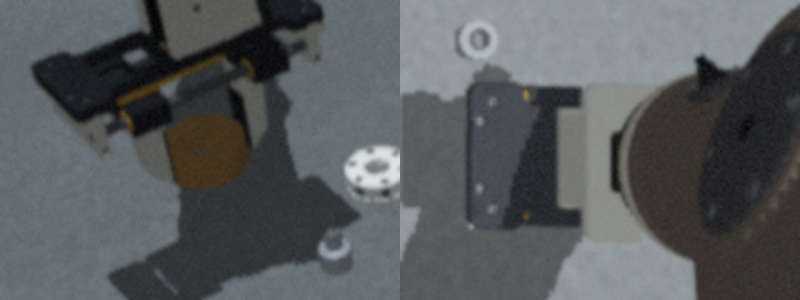

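The scene crop shows the core held level between the fingers at (205,150). The top view is blocked by the arm.

>>> drive_effector(
  ticks=[0.02, 0.004, 0, 0, 0, 0.04, 0.005, 0, 0, 0, 0.04, 0.005, 0, 0, 0, 0.04, 0.005, 0, 0, 0, 0.03, 0.005, 0, 0, 0, 0.022, 0, 0, 0, 0, 0, 0, 0, 0, 0, 0, 0, 0, 0, 0],
)

```text
clock: 5.4
position: [0.6499, -0.2495, 0.1581]
ee_rot: [-3.141, -0.001, 0.005]
force: [-0.6, -0.0, -1.1]
width: 0.66
gripper_force: 24.8
```

Run:
```python
from h import *
P=[cams.get_image(n) for n in("scene","top")]
o=[]
for p in P:
    u,v=map(int,px(p,[.65,-.25,.08])); o.append(cv2.resize(p["image"][v-60:v+60,u-80:u+80],(400,300),interpolation=cv2.INTER_CUBIC))
cv2.imwrite("pics/g2.png",np.hstack(o))
```

```text
(no output)
```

View pics/g2.png

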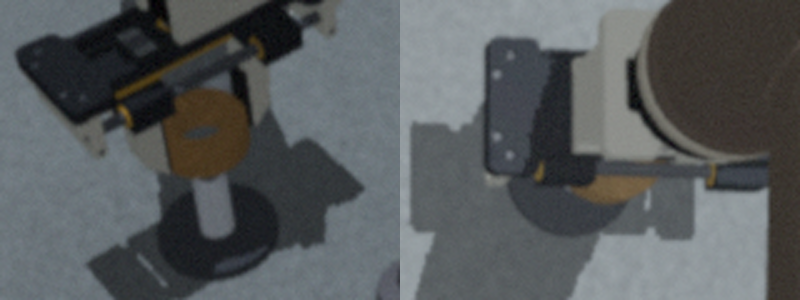

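Scene crop: the core's midline (x≈206) lines up with the spindle axis (210,180)–(218,237).

>>> drive_effector(
  ticks=[0.001, 0, 0.01, 0, 0, 0, 0, 0.02, 0, 0, 0, 0, 0.02, 0, 0, 0, 0, 0, 0, 0],
)

```text
clock: 5.9
position: [0.6493, -0.2493, 0.1069]
ee_rot: [-3.14, 0.0, 0.009]
force: [-0.2, -0.1, -1.3]
width: 0.66
gripper_force: 24.8
```

>>> drive_effector(
  ticks=[0, 0, 0.01, 0, 0, 0, 0, 0.01, 0, 0, 0, 0, 0, 0, 0, 0, 0, 0, 0, 0],
)

```text
clock: 6.3
position: [0.6518, -0.2499, 0.0903]
ee_rot: [3.142, 0.0, 0.0]
force: [0.1, -0.1, -0.5]
width: 0.659
gripper_force: 24.8
```

>>> drive_effector(
  ticks=[0, 0, 0.005, 0, 0, 0, 0, 0.002, 0, 0, 0, 0, 0, 0, 0, 0, 0, 0, 0, 0],
)

```text
clock: 6.7
position: [0.6518, -0.2499, 0.0833]
ee_rot: [3.142, 0.0, 0.0]
force: [-0.2, -0.8, -1.2]
width: 0.66
gripper_force: 24.8
```

>>> drive_effector(
  ticks=[0, 0, 0, 0, 1, 0, 0, 0, 0, 1, 0, 0, 0, 0, 1, 0, 0, 0, 0, 1, 0, 0, -0.02, 0, 1, 0, 0, -0.04, 0, 1, 0, 0, -0.04, 0, 1, 0, 0, 0, 0, 1],
)

```text
clock: 7.5
position: [0.6547, -0.251, 0.1898]
ee_rot: [3.138, -0.0, 0.015]
force: [1.4, -0.8, 0.3]
width: 0.997
gripper_force: 0.0
```

>>> drive_effector(
  ticks=[-0.01, -0.04, 0, 0, 1, -0.01, -0.045, 0, 0, 1, -0.01, -0.045, 0, 0, 1, -0.01, -0.045, 0, 0, 1, -0.01, -0.045, 0, 0, 1, -0.012, -0.0325, 0, 0, 1, 0, 0, 0, 0, 1, 0, 0, 0, 0, 1],
)

```text
clock: 8.3
position: [0.5896, 0.0034, 0.1832]
ee_rot: [3.141, 0.004, 0.0]
force: [-0.0, -0.5, 0.9]
width: 0.998
gripper_force: 0.0
```

Run:
```python
from h import *
p=cams.get_image("scene")
x,a=silh(p,"core_large",(.65,-.25),z0=.01);print(x,a)
cv2.imwrite("pics/s2.png",p["image"])
```

```text
[ 0.65130973 -0.24856917] 0.8737433771063248
```

View pics/s2.png

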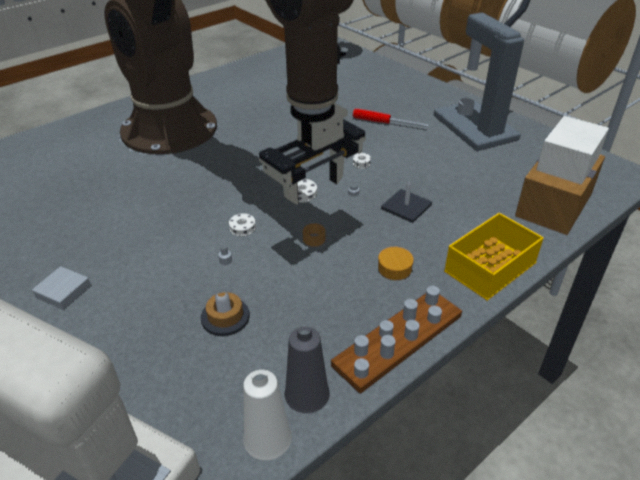

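core_large is down on the round foot around the spindle at (223,307). Next is the small core.

>>> drive_effector(
  ticks=[0, 0, 0.04, 0, 1, 0, 0, 0.04, 0, 1, 0, 0, 0.03, 0, 1, 0, 0, 0, 0, 0, 0, 0, 0, 0, 0, 0, 0, 0, 0, 0, 0, 0, 0, 0, 0, 0, 0, 0, 0, 0, 0, 0, 0, 0, 0, 0, 0, 0, 0, 0],
  squeeze=20,
)

```text
clock: 9.35
position: [0.5901, 0.0027, 0.0739]
ee_rot: [-3.142, -0.0, -0.002]
force: [-0.6, 0.1, 5.5]
width: 0.495
gripper_force: 20.0
```

>>> drive_effector(
  ticks=[0, 0, 0, 0, 0, 0, 0, 0, 0, 0, 0, 0, 0, 0, 0],
)

```text
clock: 9.65
position: [0.5901, 0.0027, 0.0739]
ee_rot: [-3.142, -0.0, -0.002]
force: [-0.8, -0.5, 5.9]
width: 0.49
gripper_force: 20.0
```

>>> drive_effector(
  ticks=[0, 0, -0.03, 0, 0, 0, 0, -0.04, 0, 0, 0, 0, -0.04, 0, 0, 0, 0, 0, 0, 0],
)

```text
clock: 10.05
position: [0.5926, 0.0028, 0.1887]
ee_rot: [-3.141, -0.0, -0.014]
force: [0.1, -0.6, 0.6]
width: 0.496
gripper_force: 20.0
```

>>> drive_effector(
  ticks=[0.01, 0.035, 0, 0, 0, 0.01, 0.045, 0, 0, 0, 0.01, 0.045, 0, 0, 0, 0.01, 0.045, 0, 0, 0, 0.01, 0.045, 0, 0, 0, 0.011, 0.037, 0, 0, 0, 0, 0, 0, 0, 0, 0, 0, 0, 0, 0],
)

```text
clock: 10.85
position: [0.6502, -0.2504, 0.1822]
ee_rot: [-3.141, 0.003, 0.002]
force: [0.7, 1.2, -0.9]
width: 0.494
gripper_force: 20.0
```

Run:
```python
from h import *
p=cams.get_image("scene")
u,v=map(int,px(p,[.65,-.25,.08])); 
cv2.imwrite("pics/g3.png",cv2.resize(p["image"][v-60:v+60,u-80:u+80],(480,360),interpolation=cv2.INTER_CUBIC))
print(u,v,readout.observe()["position"])
```

```text
218 284 [ 0.65044799 -0.24857902  0.18233239]
```

View pics/g3.png

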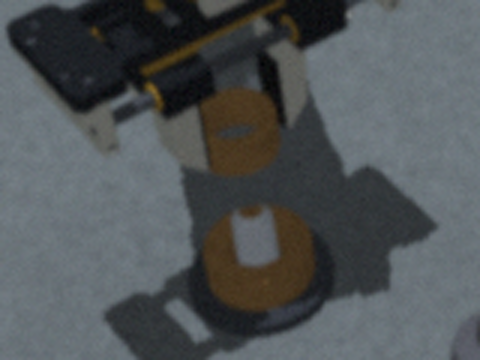

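The small core (240,130) hangs level above the spindle (255,215), in line with its axis.

>>> drive_effector(
  ticks=[0, 0, 0.02, 0, 0, 0, 0, 0.02, 0, 0, 0, 0, 0.015, 0, 0, 0, 0, 0, 0, 0, 0, 0, 0, 0, 0],
)

```text
clock: 11.4
position: [0.651, -0.2485, 0.1284]
ee_rot: [-3.141, -0.002, 0.0]
force: [0.1, -0.5, -0.4]
width: 0.5
gripper_force: 20.0
```

>>> drive_effector(
  ticks=[0, 0, 0.01, 0, 0, 0, 0, 0.007, 0, 0, 0, 0, 0, 0, 0, 0, 0, 0, 0, 0],
)

```text
clock: 11.8
position: [0.6507, -0.2494, 0.1111]
ee_rot: [-3.142, -0.0, 0.001]
force: [-0.3, 0.5, 0.5]
width: 0.493
gripper_force: 20.0
```

>>> drive_effector(
  ticks=[0, 0, 0.003, 0, 0, 0, 0, 0, 0, 0],
)

```text
clock: 12.0
position: [0.6508, -0.2494, 0.1081]
ee_rot: [3.142, 0.0, 0.0]
force: [0.4, 0.4, -0.6]
width: 0.495
gripper_force: 20.0
```

>>> drive_effector(
  ticks=[0, 0, 0, 0, 1, 0, 0, 0, 0, 1, 0, 0, 0, 0, 1, 0, 0, 0, 0, 1, 0, 0, 0, 0, 1, 0, 0, -0.02, 0, 1, 0, 0, -0.04, 0, 1, 0, 0, -0.03, 0, 1, 0, 0, 0, 0, 1],
)

```text
clock: 12.9
position: [0.6531, -0.2502, 0.2035]
ee_rot: [3.139, 0.0, 0.012]
force: [0.0, 0.3, -0.1]
width: 1.002
gripper_force: 0.0
```

>>> drive_effector(
  ticks=[-0.022, -0.037, 0, 0, 1, -0.022, -0.037, 0, 0, 1, -0.022, -0.037, 0, 0, 1, -0.022, -0.037, 0, 0, 1, -0.022, -0.037, 0, 0, 1, -0.022, -0.037, 0, 0, 1, -0.022, -0.037, 0.01, 0, 1, -0.022, -0.037, 0.01, 0, 1, -0.022, -0.0355, 0.01, 0, 1, 0, 0, 0, 0, 1],
)

```text
clock: 13.9
position: [0.4489, 0.0867, 0.1668]
ee_rot: [-3.14, -0.013, 0.006]
force: [-0.0, -0.4, -0.1]
width: 0.998
gripper_force: 0.0
```

>>> drive_effector(
  ticks=[0, 0, 0.03, 0, 1, 0, 0, 0, 0, 1],
)

```text
clock: 14.1
position: [0.4512, 0.0815, 0.1361]
ee_rot: [3.14, 0.001, -0.007]
force: [-0.8, 0.7, -0.5]
width: 1.002
gripper_force: 0.0
```

Run:
```python
from h import *
p=cams.get_image("scene")
u,v=map(int,px(p,[.65,-.25,.03]))
cv2.imwrite("pics/g4.png",cv2.resize(p["image"][v-45:v+45,u-60:u+60],(480,360),interpolation=cv2.INTER_CUBIC))
print(silh(p,"core_small",(.65,-.25),z0=.034))
```

```text
(array([ 0.66570115, -0.25567068]), 1.6286892962138604)
```

View pics/g4.png

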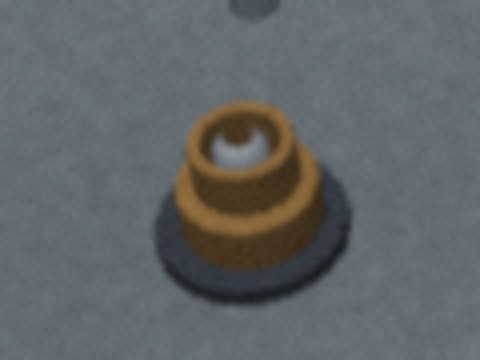

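Both cores are seated and centred, with the small one (240,150) on the large one. Now reel_large.

```bash
python3 -c "
from cell import arm;print(arm.finger_overhang)"
```

```text
0.0655
```

>>> drive_effector(
  ticks=[0.001, 0, 0.03, 0, 1, 0, 0, 0.02, 0, 1, 0, 0, 0.013, 0, 1, 0, 0, 0, 0, 0, 0, 0, 0, 0, 0, 0, 0, 0, 0, 0, 0, 0, 0, 0, 0, 0, 0, 0, 0, 0, 0, 0, 0, 0, 0, 0, 0, 0, 0, 0],
  squeeze=25,
)

```text
clock: 15.15
position: [0.4544, 0.0821, 0.0761]
ee_rot: [-3.141, 0.0, -0.003]
force: [-0.4, -0.8, 7.3]
width: 0.714
gripper_force: 25.0
```

>>> drive_effector(
  ticks=[0, 0, -0.03, 0, 0, 0, 0, -0.04, 0, 0, 0, 0, -0.04, 0, 0, 0, 0, 0, 0, 0, 0, 0, 0, 0, 0],
)

```text
clock: 15.65
position: [0.4541, 0.0822, 0.1863]
ee_rot: [-3.141, -0.0, -0.004]
force: [-0.5, 0.3, -0.5]
width: 0.709
gripper_force: 25.0
```

```bash
python3 - <<'E'
from h import *
p=cams.get_image("scene")
u,v=map(int,px(p,[.453,.082,.13]))
cv2.imwrite("pics/g5.png",cv2.resize(p["image"][v-45:v+45,u-60:u+60],(480,360),interpolation=cv2.INTER_CUBIC))
E
```

```text
(no output)
```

View pics/g5.png

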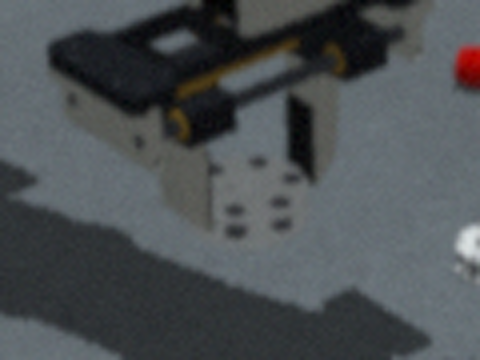

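The large reel is held level with both flanges between the pads (260,190).

>>> drive_effector(
  ticks=[0.03, -0.02, 0, 0, 0, 0.037, -0.027, 0, 0, 0, 0.037, -0.027, 0, 0, 0, 0.037, -0.027, 0, 0, 0, 0.03, -0.02, 0, 0, 0, 0.016, -0.013, 0, 0, 0, 0, 0, 0, 0, 0, 0, 0, 0, 0, 0],
)

```text
clock: 16.5
position: [0.6397, 0.2158, 0.1829]
ee_rot: [3.14, 0.001, -0.005]
force: [-0.6, -0.4, -1.0]
width: 0.712
gripper_force: 25.0
```

```bash
python3 - <<'E'
from h import *
p=cams.get_image("scene")
u,v=map(int,px(p,[.64,.216,.08]))
cv2.imwrite("pics/g6.png",cv2.resize(p["image"][v-60:v+60,u-80:u+80],(640,480),interpolation=cv2.INTER_CUBIC))
q=readout.observe()["position"];print(q,u,v,"tip",px(p,[.645,.214,.067]),"reel bottom centre expected",px(p,[q[0]-.001,q[1],q[2]-.0755]))
E
```

```text
[0.63951114 0.21530205 0.18344518] 408 176 tip (np.float64(408.67753944041334), np.float64(182.8708478911459)) reel bottom centre expected (np.float64(408.55444961168746), np.float64(164.58476690125366))
```

View pics/g6.png

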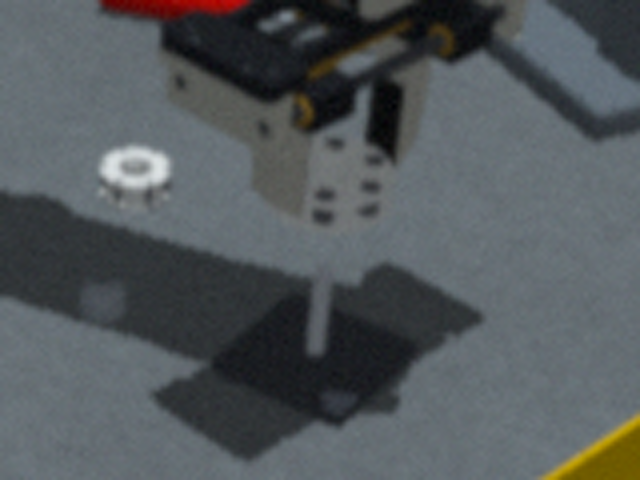

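The reel hangs level over the spindle, which has its tip at (320,275) and base at (315,355). The axis agrees with the reel's centre at about (320,194).

>>> drive_effector(
  ticks=[0, -0.0005, 0.02, 0, 0, 0, 0, 0.015, 0, 0, 0, 0, 0.01, 0, 0, 0, 0, 0.005, 0, 0, 0, 0, 0.005, 0, 0, 0, 0, 0, 0, 0],
)

```text
clock: 17.15
position: [0.6405, 0.2165, 0.1298]
ee_rot: [3.141, 0.0, -0.001]
force: [0.0, -0.0, -0.2]
width: 0.716
gripper_force: 25.0
```

>>> drive_effector(
  ticks=[0, 0, 0.01, 0, 0, 0, 0, 0.01, 0, 0, 0, 0, 0.01, 0, 0, 0, 0, 0, 0, 0, 0, 0, 0, 0, 0],
)

```text
clock: 17.65
position: [0.6405, 0.2166, 0.0997]
ee_rot: [3.141, 0.0, -0.001]
force: [0.5, -0.4, -0.8]
width: 0.709
gripper_force: 25.0
```

>>> drive_effector(
  ticks=[0, 0, 0.008, 0, 0, 0, 0, 0.005, 0, 0, 0, 0, 0, 0, 0],
)

```text
clock: 17.95
position: [0.6406, 0.2166, 0.0867]
ee_rot: [3.141, 0.0, -0.001]
force: [0.4, 0.2, -1.4]
width: 0.709
gripper_force: 25.0
```

>>> drive_effector(
  ticks=[0, 0, 0, 0, 1, 0, 0, 0, 0, 1, 0, 0, 0, 0, 1, 0, 0, 0, 0, 1, 0, 0, -0.02, 0, 1, 0, 0, -0.04, 0, 1, 0, 0, -0.04, 0, 1, 0, 0, 0, 0, 1, 0, 0, 0, 0, 1],
)

```text
clock: 18.85
position: [0.6412, 0.2168, 0.1885]
ee_rot: [-3.141, -0.0, -0.004]
force: [0.1, 0.7, -0.9]
width: 0.997
gripper_force: 0.0
```

>>> drive_effector(
  ticks=[-0.022, 0.038, 0, 0, 1, -0.022, 0.038, 0, 0, 1, -0.022, 0.038, 0, 0, 1, -0.022, 0.038, 0, 0, 1, -0.022, 0.038, 0, 0, 1, -0.022, 0.038, 0, 0, 1, -0.022, 0.038, 0, 0, 1, -0.021, 0.037, 0, 0, 1, 0, 0, 0.02, 0, 1, 0, 0, 0.03, 0, 1],
)

```text
clock: 19.85
position: [0.4654, -0.0881, 0.1371]
ee_rot: [3.141, -0.005, 0.003]
force: [1.8, 0.3, -0.7]
width: 1.002
gripper_force: 0.0
```

>>> drive_effector(
  ticks=[0, 0, 0, 0, 1, 0, 0, 0, 0, 1],
)

```text
clock: 20.05
position: [0.4649, -0.0862, 0.1366]
ee_rot: [-3.141, -0.001, 0.005]
force: [-0.1, -0.1, 0.3]
width: 1.001
gripper_force: 0.0
```

Run:
```python
from h import *
for n in("scene","top"):
    p=cams.get_image(n)
    u,v=map(int,px(p,[.64,.216,.03]))
    if n=="scene": cv2.imwrite("pics/g7.png",cv2.resize(p["image"][v-45:v+45,u-60:u+60],(480,360),interpolation=cv2.INTER_CUBIC))
    D["reel_large"]=(33,4);print(silh(p,"reel_large",(.64,.216),z0=.024))
```

```text
(array([0.63991909, 0.21870391]), 0.8501180024063939)
(array([0.63779544, 0.21699788]), 0.9102157238717407)
```

View pics/g7.png

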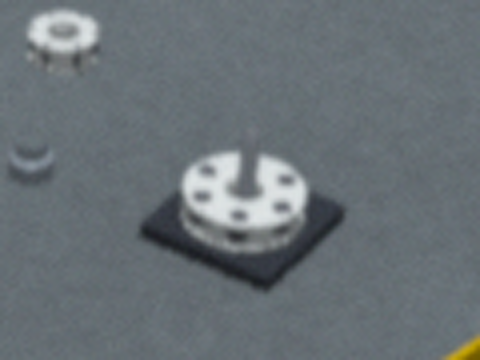

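The large reel is flat on the square foot, with the spindle near the centre of its bore (247,185). Next is the medium reel.

>>> drive_effector(
  ticks=[0.001, 0, 0.03, 0, 1, 0, 0, 0.02, 0, 1, 0, 0, 0.012, 0, 1, 0, 0, 0, 0, 0, 0, 0, 0, 0, 0, 0, 0, 0, 0, 0, 0, 0, 0, 0, 0, 0, 0, 0, 0, 0, 0, 0, 0, 0, 0, 0, 0, 0, 0, 0],
  squeeze=25,
)

```text
clock: 21.15
position: [0.467, -0.0865, 0.0757]
ee_rot: [3.141, 0.0, 0.001]
force: [-1.1, -0.0, 6.5]
width: 0.566
gripper_force: 25.0
```

>>> drive_effector(
  ticks=[0, 0, 0, 0, 0, 0, 0, 0, 0, 0],
)

```text
clock: 21.35
position: [0.467, -0.0865, 0.0757]
ee_rot: [3.141, 0.0, 0.001]
force: [-0.5, -0.4, 6.5]
width: 0.569
gripper_force: 25.0
```

>>> drive_effector(
  ticks=[0, 0, -0.03, 0, 0, 0, 0, -0.04, 0, 0, 0, 0, -0.04, 0, 0, 0, 0, -0.01, 0, 0, 0, 0, 0, 0, 0],
)

```text
clock: 21.85
position: [0.4676, -0.0865, 0.1967]
ee_rot: [3.141, 0.0, 0.006]
force: [-0.6, 0.5, -0.9]
width: 0.568
gripper_force: 25.0
```

>>> drive_effector(
  ticks=[0.018, -0.03, 0, 0, 0, 0.022, -0.038, 0, 0, 0, 0.022, -0.038, 0, 0, 0, 0.022, -0.038, 0, 0, 0, 0.022, -0.038, 0, 0, 0, 0.022, -0.038, 0, 0, 0, 0.022, -0.038, 0, 0, 0, 0.018, -0.03, 0, 0, 0, 0.006, -0.015, 0, 0, 0, 0, 0, 0, 0, 0],
)

```text
clock: 22.85
position: [0.6398, 0.2194, 0.1925]
ee_rot: [-3.141, -0.006, 0.005]
force: [-0.5, 1.0, -0.8]
width: 0.566
gripper_force: 25.0
```

>>> drive_effector(
  ticks=[0, 0, 0.01, 0, 0, 0, 0, 0, 0, 0],
)

```text
clock: 23.05
position: [0.6394, 0.214, 0.1828]
ee_rot: [3.139, -0.003, -0.005]
force: [-0.8, -0.6, -0.7]
width: 0.566
gripper_force: 25.0
```

Run:
```python
from h import *
p=cams.get_image("scene")
u,v=map(int,px(p,[.64,.216,.09]))
cv2.imwrite("pics/g8.png",cv2.resize(p["image"][v-60:v+60,u-80:u+80],(640,480),interpolation=cv2.INTER_CUBIC))
```

```text
(no output)
```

View pics/g8.png

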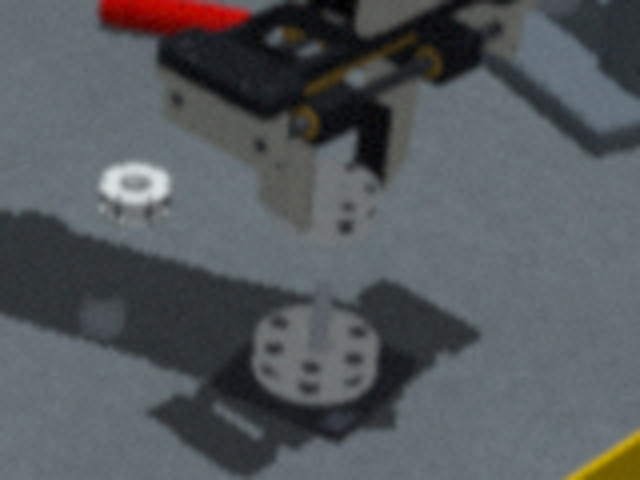

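The medium reel is held level over the spindle tip (325,290), and the large reel below has stayed flat.

>>> drive_effector(
  ticks=[0.001, 0, 0.02, 0, 0, 0, 0, 0.01, 0, 0, 0, 0, 0.01, 0, 0, 0, 0, 0.005, 0, 0, 0, 0, 0.005, 0, 0, 0, 0, 0, 0, 0],
)

```text
clock: 23.7
position: [0.6414, 0.2165, 0.1347]
ee_rot: [3.141, 0.0, -0.001]
force: [0.1, -0.2, -0.7]
width: 0.569
gripper_force: 25.0
```

>>> drive_effector(
  ticks=[0, 0, 0.01, 0, 0, 0, 0, 0.01, 0, 0, 0, 0, 0.005, 0, 0, 0, 0, 0, 0, 0, 0, 0, 0, 0, 0],
)

```text
clock: 24.2
position: [0.6417, 0.2166, 0.11]
ee_rot: [3.141, 0.0, -0.0]
force: [0.5, -0.1, -0.8]
width: 0.57
gripper_force: 25.0
```

>>> drive_effector(
  ticks=[0, 0, 0.005, 0, 0, 0, 0, 0, 0, 0, 0, 0, 0, 0, 0],
)

```text
clock: 24.5
position: [0.6416, 0.2166, 0.1052]
ee_rot: [3.142, 0.0, -0.0]
force: [0.3, 0.0, -0.8]
width: 0.566
gripper_force: 25.0
```

>>> drive_effector(
  ticks=[0, 0, 0, 0, 1, 0, 0, 0, 0, 1, 0, 0, 0, 0, 1, 0, 0, 0, 0, 1, 0, 0, 0, 0, 1, 0, 0, -0.02, 0, 1, 0, 0, -0.04, 0, 1, 0, 0, -0.02, 0, 1, 0, 0, 0, 0, 1, 0, 0, 0, 0, 1],
)

```text
clock: 25.5
position: [0.6417, 0.2167, 0.1854]
ee_rot: [-3.141, -0.0, -0.001]
force: [0.1, -0.3, -0.2]
width: 0.998
gripper_force: 0.0
```

>>> drive_effector(
  ticks=[-0.03, -0.0075, 0, 0, 1, -0.04, -0.01, 0, 0, 1, -0.04, -0.01, 0, 0, 1, -0.04, -0.01, 0, 0, 1, -0.039, -0.01, 0, 0, 1, 0, 0, 0.02, 0, 1, 0, 0, 0.03, 0, 1, 0, 0, 0, 0, 1, 0, 0, 0, 0, 1],
)

```text
clock: 26.4
position: [0.4521, 0.2635, 0.1345]
ee_rot: [3.14, 0.0, -0.004]
force: [0.6, 0.4, -0.2]
width: 0.998
gripper_force: 0.0
```

Run:
```python
from h import *
for n in("scene","top"):
    p=cams.get_image(n)
    u,v=map(int,px(p,[.64,.216,.03]))
    if n=="scene": cv2.imwrite("pics/g9.png",cv2.resize(p["image"][v-45:v+45,u-60:u+60],(480,360),interpolation=cv2.INTER_CUBIC))
```

```text
(no output)
```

View pics/g9.png

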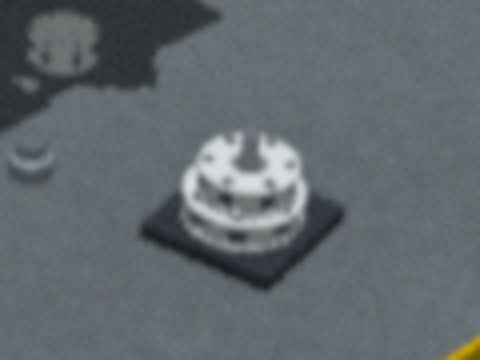

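The medium reel lies flat on the large one (245,165). The small reel is last.

>>> drive_effector(
  ticks=[0.001, 0, 0.03, 0, 1, 0, 0, 0.02, 0, 1, 0, 0, 0.01, 0, 1, 0, 0, 0, 0, 0, 0, 0, 0, 0, 0, 0, 0, 0, 0, 0, 0, 0, 0, 0, 0, 0, 0, 0, 0, 0, 0, 0, 0, 0, 0, 0, 0, 0, 0, 0],
  squeeze=25,
)

```text
clock: 27.5
position: [0.4537, 0.2641, 0.0754]
ee_rot: [-3.142, -0.0, -0.0]
force: [-0.5, -0.7, 3.6]
width: 0.452
gripper_force: 25.1
```

>>> drive_effector(
  ticks=[0, 0, 0, 0, 0, 0, 0, 0, 0, 0, 0, 0, 0, 0, 0],
)

```text
clock: 27.8
position: [0.4537, 0.2641, 0.0754]
ee_rot: [-3.142, -0.0, -0.0]
force: [-0.4, -0.5, 5.7]
width: 0.448
gripper_force: 25.0
```

>>> drive_effector(
  ticks=[0, 0, -0.03, 0, 0, 0, 0, -0.04, 0, 0, 0, 0, -0.04, 0, 0, 0, 0, -0.01, 0, 0, 0, 0, 0, 0, 0],
)

```text
clock: 28.3
position: [0.4544, 0.2646, 0.1966]
ee_rot: [-3.14, -0.0, -0.004]
force: [-0.2, -0.2, -1.7]
width: 0.449
gripper_force: 25.0
```

>>> drive_effector(
  ticks=[0.02, 0.006, 0, 0, 0, 0.04, 0.01, 0, 0, 0, 0.04, 0.01, 0, 0, 0, 0.04, 0.01, 0, 0, 0, 0.03, 0.008, 0, 0, 0, 0.017, 0.0035, 0, 0, 0, 0, 0, 0.01, 0, 0, 0, 0, 0, 0, 0, 0, 0, 0, 0, 0],
)

```text
clock: 29.2
position: [0.6387, 0.2172, 0.1834]
ee_rot: [3.141, 0.002, -0.006]
force: [0.5, -0.9, 0.2]
width: 0.444
gripper_force: 25.0
```

Run:
```python
from h import *
p=cams.get_image("scene")
u,v=map(int,px(p,[.64,.216,.09]))
cv2.imwrite("pics/g10.png",cv2.resize(p["image"][v-60:v+60,u-80:u+80],(640,480),interpolation=cv2.INTER_CUBIC))
```

```text
(no output)
```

View pics/g10.png

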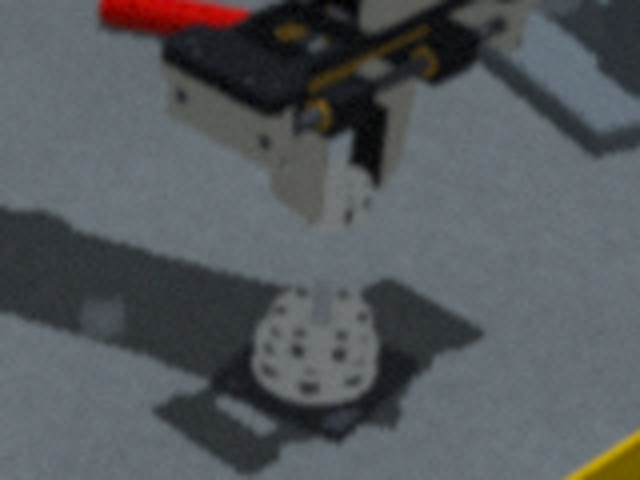

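The small reel is held level above the spindle (322,300).

>>> drive_effector(
  ticks=[0.001, 0, 0.02, 0, 0, 0, 0, 0.01, 0, 0, 0, 0, 0.01, 0, 0, 0, 0, 0.005, 0, 0, 0, 0, 0.005, 0, 0, 0, 0, 0, 0, 0],
)

```text
clock: 29.85
position: [0.6414, 0.2166, 0.1347]
ee_rot: [3.141, 0.0, -0.001]
force: [0.6, -0.3, -0.2]
width: 0.447
gripper_force: 25.0
```

>>> drive_effector(
  ticks=[0, 0, 0.005, 0, 0, 0, 0, 0.005, 0, 0, 0, 0, 0, 0, 0, 0, 0, 0, 0, 0],
)

```text
clock: 30.25
position: [0.6416, 0.2166, 0.1251]
ee_rot: [3.141, 0.0, -0.0]
force: [0.5, -0.1, 0.4]
width: 0.446
gripper_force: 25.0
```

>>> drive_effector(
  ticks=[0, 0, 0.002, 0, 0, 0, 0, 0, 0, 0],
)

```text
clock: 30.45
position: [0.6416, 0.2166, 0.1231]
ee_rot: [3.142, 0.0, -0.0]
force: [-0.8, 0.3, -0.7]
width: 0.445
gripper_force: 25.0
```

>>> drive_effector(
  ticks=[0, 0, 0, 0, 1, 0, 0, 0, 0, 1, 0, 0, 0, 0, 1, 0, 0, 0, 0, 1, 0, 0, 0, 0, 1, 0, 0, 0, 0, 1, 0, 0, -0.02, 0, 1, 0, 0, -0.04, 0, 1, 0, 0, -0.02, 0, 1, 0, 0, 0, 0, 1],
)

```text
clock: 31.45
position: [0.6434, 0.2173, 0.2071]
ee_rot: [-3.139, -0.0, -0.009]
force: [0.1, 0.1, -0.0]
width: 0.998
gripper_force: 0.0
```

>>> drive_effector(
  ticks=[-0.03, 0.03, 0, 0, 1, -0.03, 0.03, 0, 0, 1, -0.03, 0.03, 0, 0, 1, -0.03, 0.03, 0, 0, 1, 0, 0, 0, 0, 1, 0, 0, 0, 0, 1],
)

```text
clock: 32.05
position: [0.5212, 0.0959, 0.203]
ee_rot: [3.141, -0.002, -0.001]
force: [0.1, 0.9, -0.2]
width: 1.002
gripper_force: 0.0
```

Run:
```python
from h import *
o=[]
for n in("scene","top"):
    p=cams.get_image(n)
    for q in([.64,.216,.03],[.65,-.25,.03]):
        u,v=map(int,px(p,q)); o.append(cv2.resize(p["image"][v-36:v+36,u-48:u+48],(400,300),interpolation=cv2.INTER_CUBIC))
    for k in("reel_small","core_small","die_tall","die_short","tin"):
        for d in spotter.boxes_of(p,k)[:1]: print(k,round(d["score"],2),w(p,d["centre"]).round(3))
cv2.imwrite("pics/end.png",np.vstack([np.hstack(o[:2]),np.hstack(o[2:])]))
```

```text
reel_small 0.78 [0.644 0.214 0.061]
core_small 0.87 [ 0.659 -0.245  0.05 ]
die_tall 0.68 [ 0.532 -0.171  0.017]
die_short 0.58 [0.538 0.165 0.012]
tin 0.66 [0.766 0.054 0.023]
core_small 0.81 [ 0.647 -0.247  0.06 ]
die_tall 0.62 [ 0.525 -0.166  0.015]
tin 0.89 [0.752 0.063 0.027]
```

View pics/end.png

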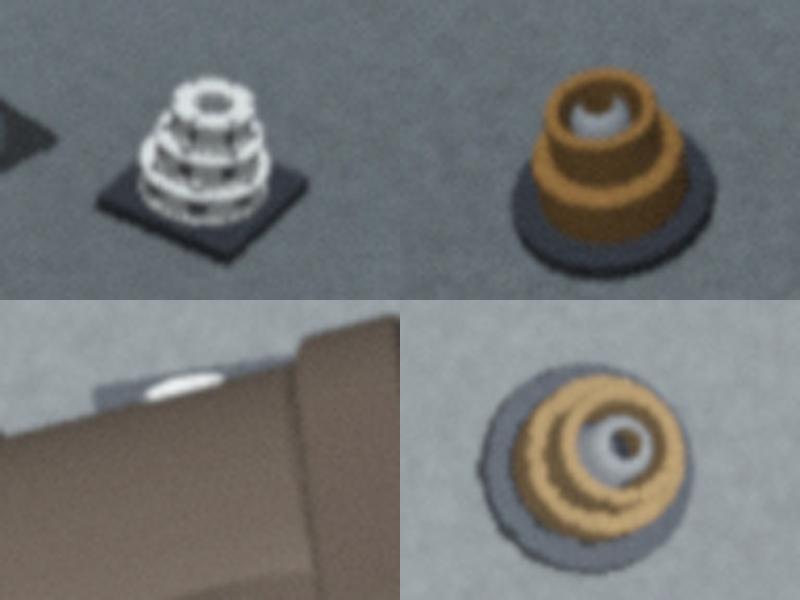

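Both stacks are flat and seated: reels at (210,150) and cores at (605,150) in the scene crop. The tall die and tin haven't moved in either camera. The short die showed up only in the scene camera this time, and hasn't moved there.

```bash
python3 -c "
from cell import workorder;print(workorder.sign_off())"
```

```text
the job is handed in; nothing more can be done
None
```

The job is handed in: in the last pictures, the three reels and two cores sit flat on their spindles in the right order, and the dies and tin had not moved; the sign-off gave no verdict.

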